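Stand the amber round-bottomed flask in the cork ring

TASK

Take the amber round-bottomed flask with the white stopper out of the white drying rack and stand it upright in the cork ring, properly seated in the ring's hole, without dropping it. The ring stays flat on the table, and the clear flask with the blue stopper stays in the rack.

Things in the scene. Friction and masses are not known exactly. Their poses are not given: they have to be found in the camera images.
- flask_amber: The flask to move: brown amber glass, 110 mm tall, 70 g. Ball-shaped bulb of 52 mm diameter with a weighted bottom; straight round neck of 22 mm diameter from 52 to 89 mm above the bottom, a glass lip of 26 mm diameter from 89 to 94 mm, and on top a white stopper of 27 mm diameter (fixed to it). Grip the neck from above, about 76 mm above the bottom. Origin: lowest point of the bulb; z points up along the neck. At the start it stands upright in one of the rack's two holes.
- flask_clear: Bystander: a flask of the same shape and size in clear glass with a blue stopper, in the rack's other hole. Origin and axes as for the amber flask.
- flask_rack: White plastic drying rack, fixed to the table, 84 mm (its x) by 200 mm (its y), 50 mm high: a top plate with two round holes of 40 mm diameter, centred 55 mm either side of the middle along its y. A flask in a hole sinks 9 mm below the top plate, so its lowest point is 41 mm above the table. Origin: centre of the underside; z up.
- cork_ring: Loose brown cork ring lying flat on the table, 90 mm outside diameter, 30 mm high, 120 g, with a straight hole of 40 mm diameter right through. A flask seated upright in it has its lowest point 21 mm above the table, 9 mm below the ring's top. Origin: centre of the underside, on the hole's axis; z up.
Things that resemble listed ones, but are neither listed nor needed, are in the scene too. Leave any yellow look-alike of the flask_amber alone.

How it is judged:
By the outcome, as a careful person would: the job done as asked, in the order asked, and still so for the second after the job is handed in, with the robot touching nothing.
It also fails if it takes over 38 s, if anything falls off the work surface, if the arm or the gripper's body presses on something with over 40 N, if the wrist force passes 120 N, or if a joint passes its speed limit or range.

ROBOT

A 6-joint arm with a two-finger parallel gripper is mounted at the origin on a cart in front of the work surface, level with it; the furniture and walls round the work are solid. World frame = base frame: x ahead of the robot, y to its left, z up, the work surface at z = 0. Lengths are in m, angles in rad, forces in N, time in s.
With the tool pointing down it reaches from about 0.35 to 0.975 m from the base axis. Payload 17.4 kg.
Tool frame: the origin (TCP) lies midway between the tips of the shut fingers; the grasp point (between the pads) lies 19 mm behind it; z points along the fingers, y is the direction in which the jaws open and shut (so a half turn about z gives the same grasp; the last joint's range is limited). The gripper opens to 85 mm and grips with 20 to 120 N. Pads are 22 mm wide; open, the fingers measure 114 mm over their backs; the gripper's body (76 mm by 85 mm) begins 54 mm behind the grasp point. The pads swing forward as they close: fully open they stand 13 mm farther back than shut.
Start: joints at [1.182, 0.116, 1.442, -0, 1.584, -0.038], TCP at [0.232, 0.634, 0.231] pointing down, gripper open.
Joint ranges: [-2.83, 2.83], [-0.83, 2.19], [0.07, 2.5], [-1.14, 4.28], [0.01, 3], [-2.97, 2.97]. Speed limits (rad/s): [1.89, 1.89, 2.22, 3.14, 3.14, 3.14].

INTERFACE

Orientations are given as a unit quaternion [x, y, z, w].
In Python, from plant import sense, camera, finish_job gives the robot as it stands.
- The arm moves only by the tool move_arm, never from a script. Its argument "motion" is a list of rows, each an object with "rot": the turn, a rotation vector about the tool's x, y, z in degrees, a list of three; "travel": the shift along the tool's x, y, z in mm, a list of three; "grip": the opening, from 0 (shut) to 1 (fully open). A call has exactly 8 rows; each row shifts and turns the pose as measured when the row begins, along the tool's axes as they then stand; what a row does not reach is not made up. A row lasts 1/8 s, in which the tool goes at most 62.5 mm and 10.7 degrees, less where a joint would pass 70% of its speed; a pose out of reach is approached as far as the arm can. A call is refused whole if a number of a shift passes 62.5 or a number of a turn 10.7, either way. A call with a gripper value outside its range is refused whole. The fingers move at their own pace and stop on an object; the grip force is fixed at half the most. Time passes only in rows, so rows that do not move let the fingers close, or fill a call up. It gives the time, the measured TCP pose, the force and the opening at its end, in the units of the state.
- sense(): the state, without advancing time (a new reading comes with each control period).
- camera(name): name is "scene" or "side" or "wrist"; returns a dict with "frame" (480x640x3 uint8, blue, green, red), "range_z" (480x640 float32, m along the optical axis (not along the pixel's ray), 0 where there is no reading), "fx", "fy", "cx", "cy" (pixels), "view" (4x4, takes a point from world to camera coordinates); the wrist camera has in their place "T_tool_cam" (4x4, takes a point from camera to tool coordinates, whose origin is the TCP and whose axes are the flange's). Camera axes: x right, y down, z forward; pixel columns grow to the right and rows downward; lengths in m; the calibration is good to about 2 mm. The wrist camera is an equidistant fisheye: a pixel r from the principal point sees the ray r / f radians off the axis. A picture is of the moment at which its call begins: read the wrist's pose just before it.
- finish_job(): hands the job in, once; it reports no verdict.
The state is a dict: "clock": time; "joint_pos": joint angles; "qd": joint speeds; "effort": joint torques, N m; "position": TCP position; "eef_rot": TCP orientation; "wrist_force": force on the tool from outside, world axes, zero at the start; "moment": the same for the moment, N m; "grip_width": opening from 0.0 (shut) to 1.0 (fully open).
Only numpy, scipy, OpenCV 4.12 (cv2) and the standard library are available. Lean on these libraries where they do the work, as an engineer would, in place of code of your own. Each camera call takes 0.05 s, during which the arm holds its last target. There are 200 camera calls.

## Working session

There is one attempt and no reset: what is moved stays moved. The work goes in short steps, Python scripts to look and compute and a tool call to move; the robot and the scene stay as the last step left them, time stands still between calls to the robot, and variables do not carry over. Pictures are saved under pics/ and viewed, about 8 in all and at most 12, crops included, and the job is handed in when it is done.

Besides the shell and the picture viewer there is one more tool, called after "Call:" by a JSON object that holds its "api" and its "payload". move_arm: Moves the arm, as the interface text tells. Its arguments: {"type":"object","properties":{"motion":{"type":"array"}},"required":["motion"]}

```bash
mkdir -p pics; ls; python3 - <<'E'
from plant import sense,camera
import cv2,numpy as np,pickle
s=sense();print(s)
for n in("scene","side"):
    c=camera(n);cv2.imwrite(f"pics/{n}0.png",c["frame"]);pickle.dump(c,open(n+"0.pkl","wb"))
    print(n,c["fx"],c["cx"],c["cy"],np.round(c["view"],3).tolist())
E
```

```text
pics
{'clock': 0.0, 'joint_pos': array([ 1.18219191e+00,  1.16490061e-01,  1.44225563e+00,  3.84324277e-05,
        1.58400125e+00, -3.77890057e-02]), 'qd': array([ 1.98702931e-04, -1.77693212e-05, -6.85878511e-04, -1.16426843e-03,
        4.03395586e-04, -1.07417987e-03]), 'effort': array([ 1.14695365e-03, -7.31947017e+01, -6.32528329e+01,  1.48645986e-04,
        5.75038372e-03,  5.30164345e-05]), 'position': array([0.23189314, 0.63371805, 0.23056541]), 'eef_rot': array([ 1.74509331e-01,  9.84655351e-01, -5.60015032e-04, -1.40895577e-04]), 'wrist_force': array([0.30554463, 0.34000491, 0.56319742]), 'moment': array([ 0.0668131 , -0.00962276, -0.0294165 ]), 'grip_width': 1.0035945540005533}
scene 442.5577638705109 309.00617936983156 236.1207841769334 [[0.77, -0.637, -0.012, -0.553], [-0.348, -0.404, -0.846, 0.185], [0.534, 0.656, -0.533, 0.694], [0.0, 0.0, 0.0, 1.0]]
side 586.7515697756966 313.6319442357769 247.32457694960078 [[-0.944, -0.329, 0.007, 0.467], [-0.178, 0.494, -0.851, 0.244], [0.277, -0.804, -0.526, 0.6], [0.0, 0.0, 0.0, 1.0]]
```

View pics/scene0.png

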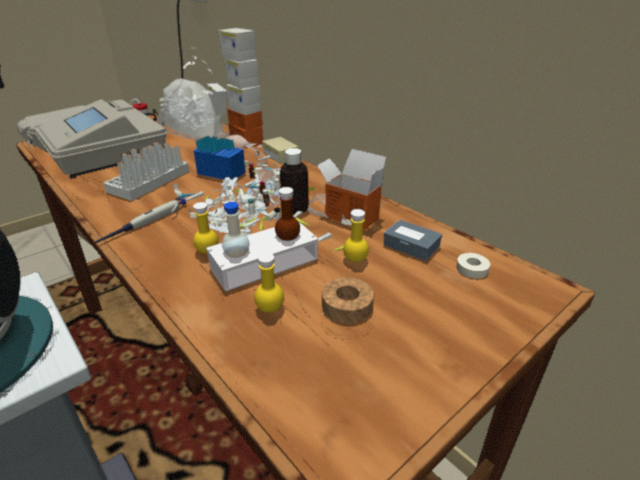

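View pics/side0.png

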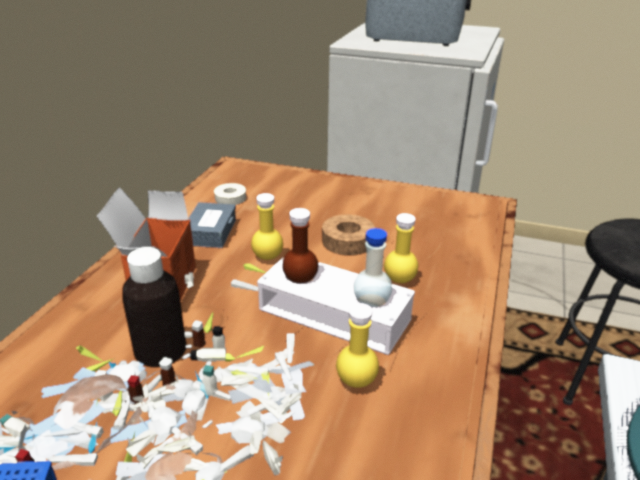

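The scene view shows the amber flask's stopper at (286,193), the clear one's at (231,209) and the ring hole at (347,293). Three yellow flasks stand around them, and a black bottle is behind the amber flask. In the side view the amber stopper is at (300,216), the clear one's at (376,237) and the ring at (348,231).

```bash
cat >h.py <<'E'
import numpy as np,pickle
def ray(c,u,v):
    R=c["view"][:3,:3];t=c["view"][:3,3]
    return -R.T@t, R.T@np.array([(u-c["cx"])/c["fx"],(v-c["cy"])/c["fy"],1])
def plane(c,u,v,z):
    o,d=ray(c,u,v);return o+d*(z-o[2])/d[2]
def tri(a,b):
    (o1,d1),(o2,d2)=a,b
    k=np.linalg.lstsq(np.c_[d1,-d2],o2-o1,rcond=None)[0]
    p,q=o1+d1*k[0],o2+d2*k[1];return (p+q)/2,np.linalg.norm(p-q)
def depth(c,u,v):
    o,d=ray(c,u,v);return o+d*c["range_z"][v,u]
E
python3 - <<'E'
from h import *
import cv2
np.set_printoptions(precision=4,suppress=True)
A=pickle.load(open("scene0.pkl","rb"));B=pickle.load(open("side0.pkl","rb"))
for n,a,b in[("amber stop",(286.5,194),(300,217)),("clear stop",(231.5,209),(376,237)),("ring hole top",(347.5,293),(349,229)),
  ("y1",(267,263),(405,222)),("y2",(357,216),(265,202)),("y3",(201,210),(360,314)),("bottle cap",(293,158),(146,264))]:
    print(n,*tri(ray(A,*a),ray(B,*b)))
print("ring",plane(A,347.5,293,.03),plane(B,349,229,.03),"amb",plane(A,286.5,194,.143),plane(B,300,217,.143))
# ring top points by depth
for n,c,box in(("scene",A,(310,270,390,330)),("side",B,(315,205,380,260))):
    P=np.array([depth(c,u,v) for u in range(box[0],box[2]) for v in range(box[1],box[3])])
    T=P[abs(P[:,2]-.03)<.004];T=T[np.linalg.norm(T[:,:2]-np.median(T[:,:2],0),axis=1)<.06]
    (x,y),r=cv2.minEnclosingCircle(T[:,:2].astype(np.float32));print(n,len(T),x,y,r,T.mean(0))
# box, nearest things around: depth height map at z>0.05
for n,c in(("scene",A),("side",B)):
    v,u=np.mgrid[0:480:2,0:640:2];o=-c["view"][:3,:3].T@c["view"][:3,3]
    D=np.stack([(u-c["cx"])/c["fx"],(v-c["cy"])/c["fy"],np.ones_like(u)],-1)@c["view"][:3,:3]
    P=(o+D*c["range_z"][v,u][...,None]).reshape(-1,3)
    for nm,p in(("box",(0,0)),):
        m=(P[:,2]>.115)&(P[:,2]<.4)&(abs(P[:,0]-.5)<.5)&(abs(P[:,1])<1)
        g={}
        for q in P[m]:
            k=tuple(np.round(q[:2]/.04).astype(int));g[k]=max(g.get(k,0),q[2])
        print(n,sorted((round(k[0]*.04,2),round(k[1]*.04,2),round(float(z),2)) for k,z in g.items()))
E
```

```text
amber stop [ 0.5596 -0.1275  0.1429] 0.0004914463750339833
clear stop [ 0.4507 -0.1102  0.1431] 0.0016563175947373438
ring hole top [ 0.5428 -0.3144  0.028 ] 0.002842323216160541
y1 [ 0.436  -0.2365  0.101 ] 0.001829430865556766
y2 [ 0.6531 -0.2236  0.1021] 0.0008837781833813721
y3 [ 0.4402 -0.0049  0.1012] 0.0024367280764850466
bottle cap [0.6969 0.0282 0.1319] 0.004225271976914732
ring [ 0.543  -0.3156  0.03  ] [ 0.5404 -0.3094  0.03  ] amb [ 0.5591 -0.1278  0.143 ] [ 0.5598 -0.1277  0.143 ]
scene 1173 0.5437090396881104 -0.3153594732284546 0.045711565762758255 [ 0.5413 -0.3178  0.0291]
side 971 0.5432918071746826 -0.31395161151885986 0.04722902551293373 [ 0.5451 -0.3098  0.0306]
scene [(np.float64(0.08), np.float64(-0.08), 0.15), (np.float64(0.12), np.float64(-0.08), 0.16), (np.float64(0.12), np.float64(-0.04), 0.18), (np.float64(0.12), np.float64(0.0), 0.18), (np.float64(0.12), np.float64(0.04), 0.17), (np.float64(0.24), np.float64(0.68), 0.28), (np.float64(0.28), np.float64(0.68), 0.3), (np.float64(0.36), np.float64(0.56), 0.12), (np.float64(0.36), np.float64(0.6), 0.12), (np.fl
[... 6706 characters left out ...]
0.92), np.float64(-0.56), 0.33), (np.float64(0.92), np.float64(-0.52), 0.34), (np.float64(0.92), np.float64(-0.48), 0.34), (np.float64(0.92), np.float64(-0.44), 0.35), (np.float64(0.92), np.float64(-0.4), 0.35), (np.float64(0.92), np.float64(-0.36), 0.36), (np.float64(0.92), np.float64(-0.32), 0.37), (np.float64(0.92), np.float64(-0.28), 0.37), (np.float64(0.92), np.float64(-0.24), 0.38), (np.float64(0.92), np.float64(-0.2), 0.38), (np.float64(0.92), np.float64(-0.16), 0.39), (np.float64(0.92), np.float64(-0.12), 0.4), (np.float64(0.92), np.float64(-0.08), 0.4), (np.float64(0.92), np.float64(-0.04), 0.37), (np.float64(0.92), np.float64(0.0), 0.26), (np.float64(0.92), np.float64(0.04), 0.15)]
```

Call:
{"api": "move_arm", "payload": {"motion": [{"rot":[0,0,0],"travel":[-38,-40,0],"grip":1},{"rot":[0,0,0],"travel":[-38,-40,0],"grip":1},{"rot":[0,0,0],"travel":[-38,-40,0],"grip":1},{"rot":[0,0,0],"travel":[-38,-40,0],"grip":1},{"rot":[0,0,0],"travel":[-38,-40,0],"grip":1},{"rot":[0,0,0],"travel":[-38,-40,0],"grip":1},{"rot":[0,0,0],"travel":[-38,-40,0],"grip":1},{"rot":[0,0,0],"travel":[-38,-40,0],"grip":1}]}}

```text
clock: 1.1
position: [0.4098, 0.2186, 0.2279]
eef_rot: [0.172, 0.985, -0.003, -0.001]
wrist_force: [1.2, 0.8, 0.1]
grip_width: 1.002
```

```bash
cat >>h.py <<'E'
from scipy.spatial.transform import Rotation as Ro
def to(s,x,y,z):
    R=Ro.from_quat(s["eef_rot"]);return np.round(1000*R.inv().apply(np.array([x,y,z])-s["position"]),1)
E
python3 -c "
from h import *;from plant import sense;s=sense()
print(s['clock'],s['position'],s['eef_rot'],s['wrist_force'],to(s,.5595,-.1275,.231))"
```

```text
1.1 [0.40983872 0.21859338 0.22788327] [ 1.71638701e-01  9.85156348e-01 -2.56681561e-03 -7.32950681e-04] [1.18674157 0.84189782 0.0889212 ] [-257.9 -275.1   -1.8]
```

Call:
{"api": "move_arm", "payload": {"motion": [{"rot":[0,0,0],"travel":[-38,-40,0],"grip":1},{"rot":[0,0,0],"travel":[-38,-40,0],"grip":1},{"rot":[0,0,0],"travel":[-38,-40,0],"grip":0.8},{"rot":[0,0,0],"travel":[-38,-40,0],"grip":0.8},{"rot":[0,0,0],"travel":[-38,-40,0],"grip":0.8},{"rot":[0,0,0],"travel":[-38,-40,0],"grip":0.8},{"rot":[0,0,0],"travel":[-20,-25,0],"grip":0.8},{"rot":[0,0,0],"travel":[0,0,0],"grip":0.8}]}}

```text
clock: 2.1
position: [0.5559, -0.1302, 0.2272]
eef_rot: [0.174, 0.985, -0.002, -0.002]
wrist_force: [-0.3, -0.0, -1.0]
grip_width: 0.798
```

```bash
python3 - <<'E'
from h import *;from plant import sense,camera;import cv2
s=sense();c=camera("wrist")
pickle.dump((s,c),open("w1.pkl","wb"));cv2.imwrite("pics/w1.png",c["frame"])
print(s['clock'],s['position'],s['eef_rot'],to(s,.5595,-.1275,.231),c["T_tool_cam"].round(3).tolist(),c["fx"],c["cx"],c["cy"])
E
```

```text
2.1 [ 0.55588154 -0.13024394  0.22716341] [ 0.17386576  0.98476557 -0.00227377 -0.00151418] [-2.5  3.8 -3.9] [[0.001, -0.947, -0.322, 0.082], [1.0, 0.0, 0.0, 0.0], [-0.0, -0.322, 0.947, -0.144], [0.0, 0.0, 0.0, 1.0]] 371.64829954431775 322.7759361450104 243.8249962295388
```

View pics/w1.png

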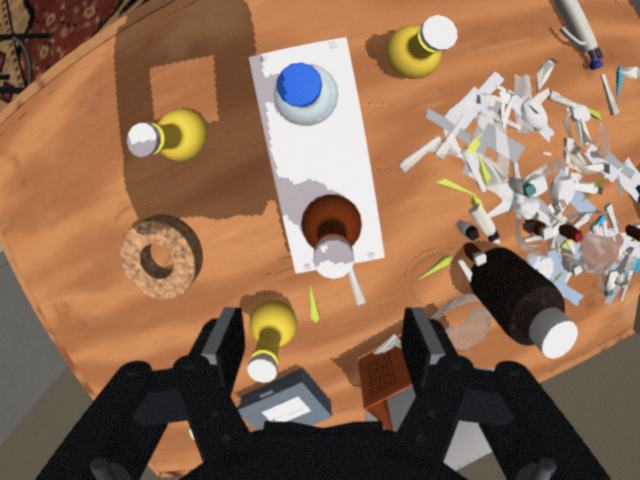

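The wrist view shows the amber stopper at (333,256), the ring's hole at (158,256) and the neighbours well clear of the finger paths.

```bash
cat >>h.py <<'E'
def wray(s,c,u,v):
    d=np.array([u-c["cx"],v-c["cy"]]);r=np.hypot(*d);t=r/c["fx"]
    k=np.r_[d/r*np.sin(t),np.cos(t)];T=c["T_tool_cam"];R=Ro.from_quat(s["eef_rot"])
    return s["position"]+R.apply(T[:3,3]),R.apply(T[:3,:3]@k)
def wplane(s,c,u,v,z):
    o,d=wray(s,c,u,v);return o+d*(z-o[2])/d[2]
def wcircle(s,c,box,z,sel):
    import cv2
    x0,y0,x1,y1=box;P=[]
    for v in range(y0,y1):
        for u in range(x0,x1):
            if sel(c["frame"][v,u].astype(int)): P.append((u,v))
    return np.array(P)
E
python3 - <<'E'
from h import *;import cv2
s,c=pickle.load(open("w1.pkl","rb"))
P=wcircle(s,c,(305,230,365,285),.143,lambda b:b.min()>120 and b.max()-b.min()<25)
P=P[(P[:,0]<356)&(P[:,1]<278)]
print(len(P),P.mean(0),P.min(0),P.max(0))
print("stop",wplane(s,c,333.5,257,.145),"clear",wplane(s,c,299,84,.149))
print("ring",wplane(s,c,158,256,.03))
hs=[wplane(s,c,u,v,.03) for u,v in((122,257),(201,257),(162,215),(160,298))];print(np.round(hs,4))
E
```

```text
1573 [330.58486968 258.26954863] [305 238] [355 277]
stop [ 0.56139669 -0.125017    0.145     ] clear [ 0.45193169 -0.10737091  0.149     ]
ring [ 0.54048256 -0.31020212  0.03      ]
[[ 0.5264 -0.3542  0.03  ]
 [ 0.5579 -0.264   0.03  ]
 [ 0.5026 -0.2846  0.03  ]
 [ 0.585  -0.3332  0.03  ]]
```

Call:
{"api": "move_arm", "payload": {"motion": [{"rot":[0,0,0],"travel":[-3,5,5],"grip":0.8},{"rot":[0,0,0],"travel":[0,0,20],"grip":0.8},{"rot":[0,0,0],"travel":[0,0,20],"grip":0.8},{"rot":[0,0,0],"travel":[0,0,15],"grip":0.8},{"rot":[0,0,0],"travel":[0,0,0],"grip":0.8},{"rot":[0,0,0],"travel":[0,0,0],"grip":0.8},{"rot":[0,0,0],"travel":[0,0,0],"grip":0.8},{"rot":[0,0,0],"travel":[0,0,0],"grip":0.8}]}}

```text
clock: 3.15
position: [0.5595, -0.1226, 0.1628]
eef_rot: [0.172, 0.985, -0.002, -0.002]
wrist_force: [-0.7, 0.8, 1.3]
grip_width: 0.798
```

```bash
python3 - <<'E'
from h import *;from plant import sense,camera;import cv2
s=sense();c=camera("wrist")
pickle.dump((s,c),open("w2.pkl","wb"));cv2.imwrite("pics/w2.png",c["frame"])
print(s['clock'],s['position'],s['eef_rot'],to(s,.5602,-.1265,.098))
E
```

```text
3.15 [ 0.55950905 -0.1226057   0.16279923] [ 0.17188242  0.98511409 -0.00201826 -0.00161068] [-2.1 -3.1 64.8]
```

View pics/w2.png

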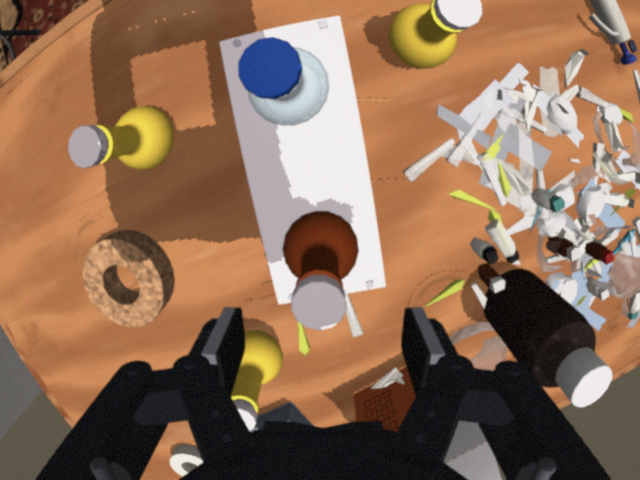

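The stopper is at (319,303), nearly centred between the fingers (mid column 322).

```bash
python3 - <<'E'
from h import *
s,c=pickle.load(open("w2.pkl","rb"))
p=wplane(s,c,319,303,.145);q=wplane(s,c,125,284,.03);print(p,to(s,p[0],p[1],.098),"ring",q)
E
```

```text
[ 0.56196712 -0.12532123  0.145     ] [-3.4 -1.4 64.8] ring [ 0.54574849 -0.3100947   0.03      ]
```

Call:
{"api": "move_arm", "payload": {"motion": [{"rot":[0,0,0],"travel":[-3,-2,0],"grip":0.8},{"rot":[0,0,0],"travel":[0,0,16],"grip":0.8},{"rot":[0,0,0],"travel":[0,0,16],"grip":0.8},{"rot":[0,0,0],"travel":[0,0,16],"grip":0.8},{"rot":[0,0,0],"travel":[0,0,15],"grip":0.8},{"rot":[0,0,0],"travel":[0,0,0],"grip":0.8},{"rot":[0,0,0],"travel":[0,0,0],"grip":0.8},{"rot":[0,0,0],"travel":[0,0,0],"grip":0.8}]}}

```text
clock: 4.2
position: [0.5612, -0.1259, 0.0946]
eef_rot: [0.172, 0.985, -0.002, -0.002]
wrist_force: [0.1, 1.2, 0.8]
grip_width: 0.8
```

```bash
python3 - <<'E'
from h import *;from plant import sense,camera
s=sense();print(s['position'],s['eef_rot'],to(s,.5615,-.126,.098),s['wrist_force'])
E
```

```text
[ 0.56121216 -0.12593542  0.09458971] [ 0.17195139  0.98510114 -0.00197208 -0.00213804] [-0.3  0.  -3.4] [0.14661191 1.21470419 0.77082921]
```

Call:
{"api": "move_arm", "payload": {"motion": [{"rot":[0,0,0],"travel":[0,0,-3],"grip":0.8},{"rot":[0,0,0],"travel":[0,0,0],"grip":0.4},{"rot":[0,0,0],"travel":[0,0,0],"grip":0.3},{"rot":[0,0,0],"travel":[0,0,0],"grip":0},{"rot":[0,0,0],"travel":[0,0,0],"grip":0},{"rot":[0,0,0],"travel":[0,0,0],"grip":0},{"rot":[0,0,0],"travel":[0,0,0],"grip":0},{"rot":[0,0,0],"travel":[0,0,0],"grip":0}]}}

```text
clock: 5.2
position: [0.5618, -0.1259, 0.0992]
eef_rot: [0.172, 0.985, -0.002, -0.001]
wrist_force: [0.5, 0.5, 0.6]
grip_width: 0.252
```

Call:
{"api": "move_arm", "payload": {"motion": [{"rot":[0,0,0],"travel":[0,0,0],"grip":0},{"rot":[0,0,0],"travel":[0,0,-10],"grip":0},{"rot":[0,0,0],"travel":[0,0,-15],"grip":0},{"rot":[0,0,0],"travel":[0,0,-25],"grip":0},{"rot":[0,0,0],"travel":[0,0,-25],"grip":0},{"rot":[0,0,0],"travel":[0,0,-15],"grip":0},{"rot":[0,0,0],"travel":[0,0,0],"grip":0},{"rot":[0,0,0],"travel":[0,0,0],"grip":0}]}}

```text
clock: 6.2
position: [0.5619, -0.1257, 0.1953]
eef_rot: [0.172, 0.985, -0.002, -0.001]
wrist_force: [0.3, 0.1, -1.1]
grip_width: 0.248
```

```bash
python3 - <<'E'
from h import *;from plant import sense,camera;import cv2
s=sense();c=camera("wrist");d=camera("scene");e=camera("side")
pickle.dump((s,c,d,e),open("w3.pkl","wb"));cv2.imwrite("pics/w3.png",np.hstack([cv2.resize(c["frame"],(400,300)),cv2.resize(e["frame"][100:400,100:500],(400,300))]))
print(s['clock'],s['position'],s['eef_rot'],to(s,.543,-.313,.19),s['wrist_force'],s['grip_width'])
E
```

```text
6.2 [ 0.56194235 -0.12571355  0.19533808] [ 1.71955700e-01  9.85102188e-01 -2.13856727e-03 -5.85808085e-04] [ -45.6 -182.6    6.1] [ 0.28494615  0.08582878 -1.09045265] 0.24790325621710146
```

View pics/w3.png

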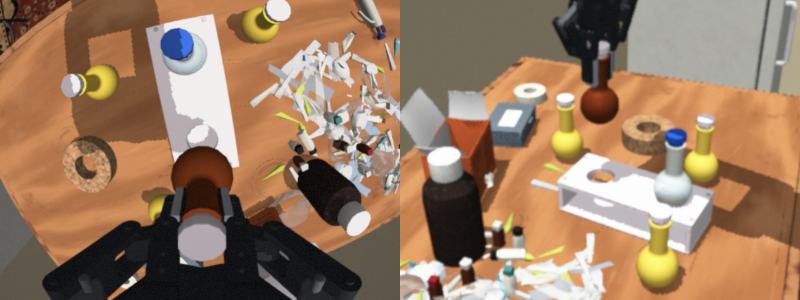

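The amber flask hangs upright in the gripper (opening 0.25, about 21 mm). The clear flask is still in the rack, and the ring is free.

Call:
{"api": "move_arm", "payload": {"motion": [{"rot":[0,0,0],"travel":[-5,-18,0],"grip":0},{"rot":[0,0,0],"travel":[-8,-30,0],"grip":0},{"rot":[0,0,0],"travel":[-9,-35,0],"grip":0},{"rot":[0,0,0],"travel":[-9,-35,0],"grip":0},{"rot":[0,0,0],"travel":[-8,-30,0],"grip":0},{"rot":[0,0,0],"travel":[-6,-22,0],"grip":0},{"rot":[0,0,0],"travel":[0,0,0],"grip":0},{"rot":[0,0,0],"travel":[0,0,0],"grip":0}]}}

```text
clock: 7.35
position: [0.544, -0.3108, 0.1921]
eef_rot: [0.172, 0.985, -0.002, -0.003]
wrist_force: [-0.3, -0.0, -0.6]
grip_width: 0.252
```

Call:
{"api": "move_arm", "payload": {"motion": [{"rot":[0,0,0],"travel":[0,0,10],"grip":0},{"rot":[0,0,0],"travel":[0,0,20],"grip":0},{"rot":[0,0,0],"travel":[0,0,20],"grip":0},{"rot":[0,0,0],"travel":[0,0,10],"grip":0},{"rot":[0,0,0],"travel":[0,0,0],"grip":0},{"rot":[0,0,0],"travel":[0,0,0],"grip":0},{"rot":[0,0,0],"travel":[0,0,0],"grip":0},{"rot":[0,0,0],"travel":[0,0,0],"grip":0}]}}

```text
clock: 8.35
position: [0.5439, -0.3089, 0.1277]
eef_rot: [0.171, 0.985, -0.002, -0.003]
wrist_force: [-0.5, -0.3, -0.3]
grip_width: 0.252
```

```bash
python3 - <<'E'
from h import *;from plant import sense,camera;import cv2
s=sense();c=camera("wrist");d=camera("scene");e=camera("side")
pickle.dump((s,c,d,e),open("w4.pkl","wb"))
f=lambda i,x,y,w,h:cv2.resize(i[y:y+h,x:x+w],(400,300),interpolation=cv2.INTER_CUBIC)
cv2.imwrite("pics/w4.png",np.vstack([np.hstack([f(c["frame"],160,200,320,240),f(e["frame"],260,110,160,120)]),np.hstack([f(d["frame"],260,190,200,150),f(d["frame"],160,140,320,240)])]))
print(s['clock'],s['position'],s['eef_rot'],to(s,.545,-.3125,.08),s['wrist_force'],s['grip_width'])
E
```

```text
8.35 [ 0.54394159 -0.3088695   0.12769999] [ 0.17093191  0.98527618 -0.00153738 -0.0032802 ] [-2.5 -2.9 47.7] [-0.47970916 -0.27404394 -0.34069481] 0.2522627412208906
```

View pics/w4.png

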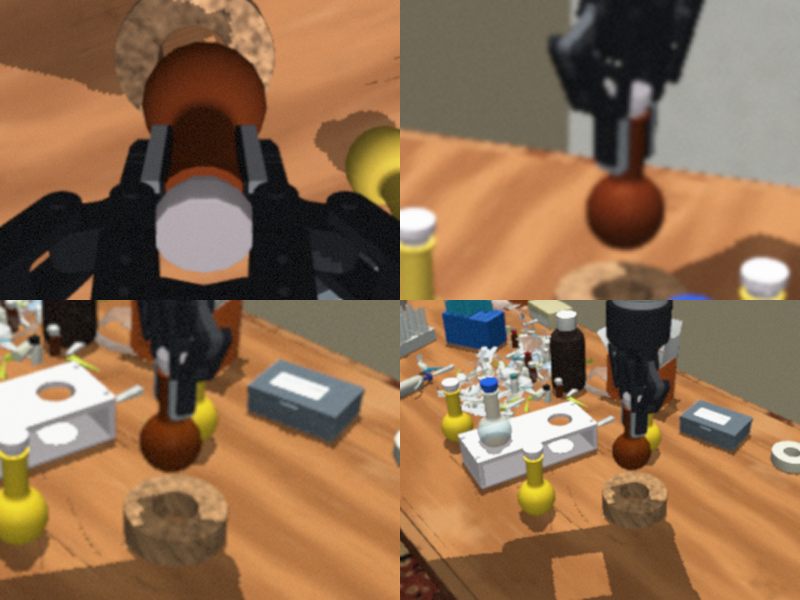

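The flask is upright over the ring; in the wrist crop the bulb is centred at column ~204 and the ring at ~195, so it needs a small correction. I'll compare the bulb and the ring within each fixed camera.

```bash
python3 - <<'E'
from h import *;import cv2
s,c,d,e=pickle.load(open("w4.pkl","rb"));np.set_printoptions(precision=4,suppress=True)
zc=s["position"][2]+.019-.077+.026
rs=[]
for n,k,box in(("scene",d,(325,240,370,285)),("side",e,(325,170,375,225))):
    im=k["frame"][box[1]:box[3],box[0]:box[2]].astype(int);b,g,r=im[...,0],im[...,1],im[...,2]
    m=((r-g>25)&(r<130)&(g<60)).astype(np.uint8);m=cv2.morphologyEx(m,cv2.MORPH_OPEN,np.ones((3,3),np.uint8))
    ct=max(cv2.findContours(m,0,2)[0],key=cv2.contourArea);(x,y),R=cv2.minEnclosingCircle(ct);bb=cv2.boundingRect(ct)
    print(n,"bulb px",x+box[0],y+box[1],R,bb);rs.append((k,bb[0]+box[0]+bb[2]/2-.5,bb[1]+bb[3]+box[1]-bb[2]/2-.5))
print("bulb tri",*tri(ray(*rs[0]),ray(*rs[1])),"expected zc",zc,[plane(*q,zc) for q in rs])
for n,k,box in(("scene",d,(310,270,390,330)),("side",e,(315,205,380,260))):
    P=np.array([depth(k,u,v) for u in range(box[0],box[2]) for v in range(box[1],box[3])])
    T=P[abs(P[:,2]-.03)<.004];T=T[np.linalg.norm(T[:,:2]-np.median(T[:,:2],0),axis=1)<.06]
    (x,y),r=cv2.minEnclosingCircle(T[:,:2].astype(np.float32));print(n,len(T),x,y,r)
# wrist: ring outer edge fit, z=.03 points where depth valid
v,u=np.mgrid[190:300,230:400]
k=c["frame"]
W=[]
for a,b2 in zip(u.ravel(),v.ravel()):
    o,r=wray(s,c,a,b2);dz=c["range_z"][b2,a]
    cam=c["T_tool_cam"][:3,:3];R=Ro.from_quat(s["eef_rot"]).as_matrix()
    W.append(o+r*dz/(r@(R@cam)[:,2]))
W=np.array(W);T=W[abs(W[:,2]-.03)<.006];(x,y),r=cv2.minEnclosingCircle(T[:,:2].astype(np.float32));print("wrist ring",len(T),x,y,r,np.median(T[:,2]))
print("wrist bulb",wplane(s,c,323.2,284,zc))
E
```

```text
scene bulb px 344.2243595123291 257.44871711730957 17.952898025512695 (5, 0, 31, 36)
side bulb px 350.0 189.0 19.924957275390625 (10, 0, 30, 39)
bulb tri [ 0.5416 -0.308   0.0963] 0.0005887728273899817 expected zc 0.09569998811701456 [array([ 0.5418, -0.3076,  0.0957]), array([ 0.5423, -0.3097,  0.0957])]
scene 1169 0.5436080098152161 -0.315449595451355 0.04550965875387192
side 968 0.5435056686401367 -0.3142590820789337 0.04682581126689911
wrist ring 6071 0.5442788600921631 -0.3149572014808655 0.045082300901412964 0.03134402621730373
wrist bulb [ 0.5435 -0.3084  0.0957]
```

Call:
{"api": "move_arm", "payload": {"motion": [{"rot":[0,0,0],"travel":[-3,-6,0],"grip":0},{"rot":[0,0,0],"travel":[0,0,5],"grip":0},{"rot":[0,0,0],"travel":[0,0,10],"grip":0},{"rot":[0,0,0],"travel":[0,0,8],"grip":0},{"rot":[0,0,0],"travel":[0,0,4],"grip":0},{"rot":[0,0,0],"travel":[0,0,0],"grip":0},{"rot":[0,0,0],"travel":[0,0,0],"grip":0},{"rot":[0,0,0],"travel":[0,0,0],"grip":0}]}}

```text
clock: 9.5
position: [0.5443, -0.3159, 0.0981]
eef_rot: [0.171, 0.985, -0.001, -0.004]
wrist_force: [-0.6, -0.2, -0.4]
grip_width: 0.253
```

```bash
python3 - <<'E'
from h import *;from plant import sense
s=sense();print(s['position'],s['eef_rot'],to(s,.545,-.315,.079),s['wrist_force'])
E
```

```text
[ 0.54433618 -0.31591035  0.09811732] [ 0.17094676  0.98527226 -0.00135011 -0.00373689] [-0.5  1.2 19.1] [-0.63360742 -0.21281197 -0.37730298]
```

Good; now I'll lower it gently.

Call:
{"api": "move_arm", "payload": {"motion": [{"rot":[0,0,0],"travel":[0,0,4],"grip":0},{"rot":[0,0,0],"travel":[0,0,4],"grip":0},{"rot":[0,0,0],"travel":[0,0,3],"grip":0},{"rot":[0,0,0],"travel":[0,0,2],"grip":0},{"rot":[0,0,0],"travel":[0,0,2],"grip":0},{"rot":[0,0,0],"travel":[0,0,1],"grip":0},{"rot":[0,0,0],"travel":[0,0,0],"grip":0},{"rot":[0,0,0],"travel":[0,0,0],"grip":0}]}}

```text
clock: 10.5
position: [0.5443, -0.316, 0.0813]
eef_rot: [0.171, 0.985, -0.001, -0.003]
wrist_force: [-0.4, -0.1, -0.6]
grip_width: 0.251
```

Call:
{"api": "move_arm", "payload": {"motion": [{"rot":[0,0,0],"travel":[0,0,1],"grip":0},{"rot":[0,0,0],"travel":[0,0,0.5],"grip":0},{"rot":[0,0,0],"travel":[0,0,0.5],"grip":0},{"rot":[0,0,0],"travel":[0,0,0.5],"grip":0},{"rot":[0,0,0],"travel":[0,0,0],"grip":0},{"rot":[0,0,0],"travel":[0,0,0],"grip":0},{"rot":[0,0,0],"travel":[0,0,0],"grip":0},{"rot":[0,0,0],"travel":[0,0,0],"grip":0}]}}

```text
clock: 11.5
position: [0.5451, -0.3161, 0.0798]
eef_rot: [0.171, 0.985, -0.002, -0.002]
wrist_force: [0.8, 0.9, 2.3]
grip_width: 0.252
```

```bash
python3 - <<'E'
from h import *;from plant import sense,camera;import cv2
s=sense();c=camera("wrist");d=camera("scene");e=camera("side")
f=lambda i,x,y,w,h:cv2.resize(i[y:y+h,x:x+w],(400,300),interpolation=cv2.INTER_CUBIC)
cv2.imwrite("pics/w5.png",np.hstack([f(d["frame"],260,190,200,150),f(e["frame"],260,140,160,120)]))
print(s['clock'],s['position'],s['wrist_force'],s['grip_width'])
E
```

```text
11.5 [ 0.54506741 -0.31612979  0.07982634] [0.78549683 0.90959337 2.29399044] 0.2516484423772381
```

View pics/w5.png

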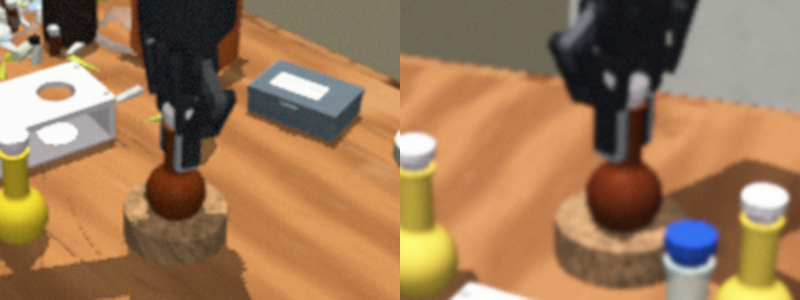

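The bulb sits in the hole and the wrist now feels about 3 N of support. I'll open the fingers.

Call:
{"api": "move_arm", "payload": {"motion": [{"rot":[0,0,0],"travel":[0,0,0.5],"grip":0},{"rot":[0,0,0],"travel":[0,0,0],"grip":0.27},{"rot":[0,0,0],"travel":[0,0,0],"grip":0.3},{"rot":[0,0,0],"travel":[0,0,0],"grip":0.35},{"rot":[0,0,0],"travel":[0,0,0],"grip":0.45},{"rot":[0,0,0],"travel":[0,0,0],"grip":0.6},{"rot":[0,0,0],"travel":[0,0,0],"grip":0.75},{"rot":[0,0,0],"travel":[0,0,0],"grip":0.75}]}}

```text
clock: 12.65
position: [0.5445, -0.3161, 0.0785]
eef_rot: [0.171, 0.985, -0.002, -0.003]
wrist_force: [-1.2, 0.2, 0.2]
grip_width: 0.75
```

Call:
{"api": "move_arm", "payload": {"motion": [{"rot":[0,0,0],"travel":[0,0,0],"grip":0.75},{"rot":[0,0,0],"travel":[0,0,-10],"grip":0.75},{"rot":[0,0,0],"travel":[0,0,-20],"grip":0.75},{"rot":[0,0,0],"travel":[0,0,-30],"grip":0.75},{"rot":[0,0,0],"travel":[0,0,-40],"grip":0.75},{"rot":[0,0,0],"travel":[0,0,-40],"grip":0.75},{"rot":[0,0,0],"travel":[0,0,-20],"grip":0.75},{"rot":[0,0,0],"travel":[0,0,0],"grip":0.75}]}}

```text
clock: 13.65
position: [0.5455, -0.3157, 0.2508]
eef_rot: [0.171, 0.985, -0.002, -0.001]
wrist_force: [0.3, 0.2, -1.3]
grip_width: 0.752
```

```bash
python3 - <<'E'
from h import *;from plant import sense,camera;import cv2
s=sense();d=camera("scene");e=camera("side")
f=lambda i,x,y,w,h:cv2.resize(i[y:y+h,x:x+w],(400,300),interpolation=cv2.INTER_CUBIC)
cv2.imwrite("pics/w6.png",np.hstack([f(d["frame"],200,160,240,180),f(e["frame"],240,130,200,150)]))
pickle.dump((d,e),open("w6.pkl","wb"))
for n,k,box in(("scene",d,(310,220,390,330)),("side",e,(315,165,380,260))):
    P=np.array([depth(k,u,v) for u in range(box[0],box[2]) for v in range(box[1],box[3])])
    P=P[np.linalg.norm(P[:,:2]-[.544,-.315],axis=1)<.055]
    T=P[abs(P[:,2]-.03)<.004];(x,y),r=cv2.minEnclosingCircle(T[:,:2].astype(np.float32));print(n,"ring",x,y,r)
    S=P[(P[:,2]>.112)&(P[:,2]<.15)];print("stopper",len(S),S.mean(0) if len(S) else 0,S[:,2].max() if len(S) else 0)
print(s['clock'],s['position'],s['wrist_force'],s['grip_width'])
E
```

```text
scene ring 0.5436739325523376 -0.3161733150482178 0.04528913274407387
stopper 255 [ 0.54088658 -0.31816241  0.12450939] 0.13156844325251882
side ring 0.5436679720878601 -0.31363165378570557 0.04609760642051697
stopper 257 [ 0.5424211  -0.30870576  0.12490007] 0.13316903788572587
13.65 [ 0.54550414 -0.31568889  0.25079972] [ 0.29212164  0.20481399 -1.31283354] 0.7515828852919931
```

View pics/w6.png

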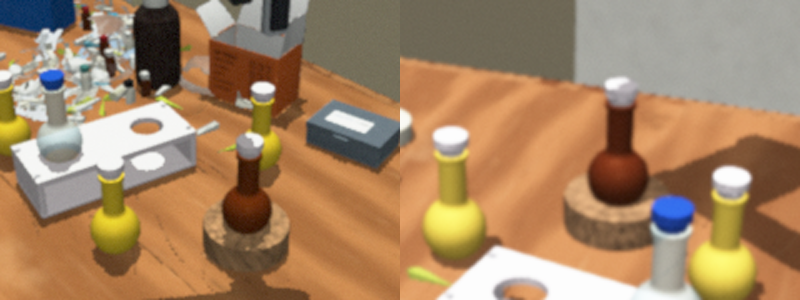

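The flask stands upright in the ring. Its top is at 0.131 to 0.133 m against 0.131 expected, and the ring lies flat and hasn't moved.

```bash
python3 -c "
from plant import finish_job;print(finish_job())"
```

```text
the job is handed in; nothing more can be done
None
```

The amber flask now stands upright in the cork ring, and the job is handed in at about 14 s of the 38 s allowed. I gripped it by the neck, lifted it out of the rack and centred it over the ring. I lowered it until the wrist felt about 3 N of support, then released it and moved the arm clear above.

**Last checks:**
- **Flask:** it looked upright in both fixed cameras. Its stopper top measured 0.131 to 0.133 m high, against 0.131 m for a properly seated flask.
- **Ring:** it was flat and had not moved beyond measuring error, with its centre at about (0.544, -0.315).
- **Other flasks:** the clear flask was still in the rack, and I did not touch the yellow ones.
- **Gripper:** it was clear of everything, at 0.25 m height.

No check failed. The scene, side and wrist cameras differed by 2 to 6 mm in horizontal position. I corrected for this by comparing the bulb and the ring within the same camera views.

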